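Set out masked glass for etching

ROBOT

A 6-joint arm with a two-finger parallel gripper is mounted at the origin on the work surface. World frame = base frame: x ahead of the robot, y to its left, z up, the work surface at z = 0. Lengths are in m, angles in rad, forces in N, time in s.
With the tool pointing down it reaches from about 0.35 to 0.875 m from the base axis. Payload 4.2 kg.
Tool frame: the origin (TCP) lies midway between the tips of the shut fingers; the grasp point (between the pads) lies 19 mm behind it (ctrl.grip_point_offset is the distance from the TCP to the grasp point, in m); z points along the fingers, y is the line along which they close (so a half turn about z gives the same grasp; the last joint's range is limited). The gripper opens to 85 mm and grips with 20 to 120 N. Pads are 22 mm wide; open, the fingers measure 114 mm over their backs; the gripper's body (76 mm by 85 mm) begins 54 mm behind the grasp point. The pads swing forward as they close: fully open they stand 13 mm farther back than shut.
Start: joints at [-0.974, 0.385, 0.008, 0, -1.194, -0.259], TCP at [0.207, -0.59, 0.231] pointing down, gripper open.
Joint ranges: [-3.14, 3.14], [-1.21, 2.06], [-1.07, 1.41], [-3.16, 2.05], [-2.99, -0.16], [-3.1, 3.1]. Speed limits (rad/s): [2.79, 2.79, 3.14, 3.14, 3.14, 3.14].

INTERFACE

Orientations are given as [roll, pitch, yaw] about the fixed x, y, z axes, in that order (R = Rz(yaw) Ry(pitch) Rx(roll)).
In Python, from plant import ctrl gives the robot as it stands. Calls block until the motion is done:
- ctrl.move_to(position, orientation): joint-space move of the TCP to a pose.
- ctrl.line_to(position, feed=0.15, ori=None): straight line of the TCP; ori=None keeps the orientation; feed is the mean speed in m/s.
- ctrl.goto_joints(angles): joint-space move.
- ctrl.gripper_to(opening, grasp_force=None): finger opening in m; grasp_force is the grip in N (None keeps the last); returns when the fingers have stopped.
- ctrl.sleep(seconds).
- ctrl.inverse_kinematics(position, orientation): joint angles nearest the present ones, or None.
- ctrl.get_image(name): name is "side" or "top" or "wrist"; returns the picture (384x512x3 uint8, blue, green, red); there is no depth.
- ctrl.camera_model(name): a dict with "fx", "fy", "cx", "cy" (pixels), "position" and "attitude" of the camera in the world. Camera axes: x right, y down, z forward; pixel columns grow to the right and rows downward; lengths in m; the calibration is good to about 2 mm. A picture is of the moment at which its call begins: read the wrist's pose just before it. camera_model takes no time and is no camera call; for the wrist camera it gives the pose at the moment of the call.
A pose or a line that the arm cannot do raises ctrl.PlanningError and nothing moves.
- ctrl.close_job(): hands the job in; it is judged then, once.
Readings, each from a call of its own:
- ctrl.get_t(): time.
- ctrl.get_joint_pos(): joint angles.
- ctrl.get_qd(): joint speeds.
- ctrl.get_joint_torque(): joint torques, N m.
- ctrl.get_eef_pos(): TCP position.
- ctrl.get_tool_rot(): TCP orientation.
- ctrl.get_ft_force(): force on the tool from outside, world axes, zero at the start.
- ctrl.get_wrist_torque(): the same for the moment, N m.
- ctrl.get_finger_gap(): finger opening in m.
- ctrl.get_grip_force(): force on a finger pad.
Only numpy, scipy, OpenCV 4.12 (cv2) and the standard library are available. Lean on these libraries where they do the work, as an engineer would, in place of code of your own. Each camera call takes 0.05 s, during which the arm holds its last target. There are 200 camera calls.

TASK

Get the masked glass ready for etching: stand each taped glass upright on the floor of the foil dish marked with the same colour of tape, and seat the flat pane in its frame by tucking one end under the yellow lip and then lowering the other end until it lies flat inside. Keep the glasses upright and set everything down gently, without dropping it. Leave the glass without tape where it is.

Things in the scene. Friction and masses are not known exactly. Their poses are not given: they have to be found in the camera images.
- glass_green: Loose upright cylinder of dark amber glass (an upturned cut bottle), 54 mm diameter, 90 mm high, both ends masked with green tape; seen from above a plain green disc. About 0.15 to 0.31 kg. Origin: centre of its underside; z up; its yaw has no meaning.
- glass_blue: Loose upright cylinder of dark amber glass (an upturned cut bottle), 54 mm diameter, 90 mm high, both ends masked with blue tape; seen from above a plain blue disc. About 0.15 to 0.31 kg. Origin: centre of its underside; z up; its yaw has no meaning.
- glass_red: Loose upright cylinder of dark amber glass (an upturned cut bottle), 54 mm diameter, 90 mm high, both ends masked with red tape; seen from above a plain red disc. About 0.15 to 0.31 kg. Origin: centre of its underside; z up; its yaw has no meaning.
- dish_green: Round aluminium foil dish, fixed to the table, with green tape round its rim and a 32 mm green dot on its floor. Outer diameter 86 mm at the foot and 102 mm at the rim (110 mm over the tape), 25 mm high, wall 3 mm, flat inside floor 80 mm across and 3 mm above the table. Origin: centre of its underside, on the table; z up.
- dish_blue: Round aluminium foil dish, fixed to the table, with blue tape round its rim and a 32 mm blue dot on its floor. Outer diameter 86 mm at the foot and 102 mm at the rim (110 mm over the tape), 25 mm high, wall 3 mm, flat inside floor 80 mm across and 3 mm above the table. Origin: centre of its underside, on the table; z up.
- dish_red: Round aluminium foil dish, fixed to the table, with red tape round its rim and a 32 mm red dot on its floor. Outer diameter 86 mm at the foot and 102 mm at the rim (110 mm over the tape), 25 mm high, wall 3 mm, flat inside floor 80 mm across and 3 mm above the table. Origin: centre of its underside, on the table; z up.
- pane: Loose flat pane of dark amber glass, 100 (its x) x 80 (y) x 6 mm, white tape along all four edges. Fixed on its middle is an orange handle bar, 40 mm along x, 16 mm wide along y, from 6 to 38 mm above the pane's underside. About 0.11 to 0.22 kg. Origin: centre of its underside; z up. Its two x ends are alike: either may go under the lip.
- frame: Grey frame for the pane, fixed to the table, 124 (x) x 104 mm (y). Floor 6 mm above the table; pocket x -54 to +54, y -45 to +45 mm. Yellow lip at the +x end; the other three sides have ridges 6 mm above the floor. Clear opening from lip to far ridge 94 mm, so the pane enters only tilted. Origin: centre of its underside, on the table; x towards the lip, z up.
- frame_lip (a point): Middle of the free edge of the frame's yellow lip, at its underside: frame x +40, z 19 mm. The lip overhangs the pocket by 14 mm, 13 mm above its floor; it is 4 mm thick; the end wall is at x +54 mm. A pane tilted about 14 degrees, its low end just above the floor, slides under it. Axes as the frame's.
- bare_glass: Loose dark amber glass cylinder without any tape (brown from above), 54 mm diameter, 90 mm high. Not part of the job; leave it where it stands. Origin: centre of its underside; z up.
There are look-alikes about, which are no part of the job. Of the things that look like the glass_green, the smallest one is meant.

How it is judged:
At the end, for the whole second after the job is handed in: Each taped glass upright (3 deg) on the floor of the dish of its colour, centres within 16 mm; the pane flat (2 deg) on the frame's floor, one end under the lip (6 mm along, 7 mm across, 9 deg turn, underside 4 to 8.5 mm up); all at rest; the bare glass moved less than 30 mm (horizontal distance between glass_green and dish_green below 0.016 m and z of glass_green in the frame of dish_green between 0 and 0.006 m and angle between each of glass_green, glass_blue, glass_red's own z axis and vertical below 0.06 rad and linear speed of each of glass_green, glass_blue, glass_red, pane below 0.02 m/s and horizontal distance between glass_blue and dish_blue below 0.016 m and z of glass_blue in the frame of dish_blue between 0 and 0.006 m and horizontal distance between glass_red and dish_red below 0.016 m and z of glass_red in the frame of dish_red between 0 and 0.006 m and x of pane in the frame of frame between -0.006 and 0.006 m and y of pane in the frame of frame between -0.007 and 0.007 m and z of pane in the frame of frame between 0.004 and 0.0085 m and angle between pane's own z axis and vertical below 0.03 rad and angle between the x axis of pane and the x axis of frame, either way round below 0.15 rad and distance of bare_glass from where it was at the start of the episode below 0.03 m); the robot touches nothing.
It fails at once if a glass is tipped by more than about 30 degrees (angle between any of glass_green, glass_blue, glass_red, bare_glass's own z axis and vertical above 0.52 rad).
It fails at once if a glass or the pane is banged or pressed hard into its place (more than 60 N) (contact force between any of glass_green, glass_blue, glass_red and dish_green above 60 N or contact force between any of glass_green, glass_blue, glass_red and dish_blue above 60 N or contact force between any of glass_green, glass_blue, glass_red and dish_red above 60 N or contact force between pane and frame above 60 N).
It fails at once if a glass is dropped (falling free of the fingers faster than 0.6 m/s, as from about 20 mm) ((linear speed of glass_green above 0.6 m/s and contact force between the fingers and glass_green below 0.3 N) or (linear speed of glass_blue above 0.6 m/s and contact force between the fingers and glass_blue below 0.3 N) or (linear speed of glass_red above 0.6 m/s and contact force between the fingers and glass_red below 0.3 N)).
It fails at once if the pane is dropped, or its raised end let fall (free of the fingers faster than 0.38 m/s, or 4.5 rad/s) ((linear speed of pane above 0.38 m/s and contact force between the fingers and pane below 0.3 N) or angular speed of pane above 4.5 rad/s).
It fails at once if the bare glass is shoved by more than 30 mm (distance of bare_glass from where it was at the start of the episode above 0.03 m).
It also fails if it takes over 115 s, if anything falls off the work surface, if the arm or the gripper's body presses on something with over 40 N, if the wrist force passes 120 N, or if a joint passes its speed limit or range.

## Working session

There is one attempt and no reset: what is moved stays moved. The work goes in short steps, each a Python script; the robot and the scene stay as the last script left them, time stands still between calls to the robot, and variables do not carry over. Pictures are saved under pics/ and viewed, at most 14 in all, crops included, and the job is handed in when it is done.

```bash
ls; mkdir -p pics
python3 - <<'E'
from plant import ctrl
import cv2
for n in("top","side"):
    m=ctrl.camera_model(n);print(n,m);cv2.imwrite(f"pics/{n}0.png",ctrl.get_image(n))
m=ctrl.camera_model("wrist");print(m, ctrl.get_eef_pos(),ctrl.get_tool_rot(),ctrl.grip_point_offset)
E
```

```text
pics
top {'fx': 356.6905508341784, 'fy': 356.6905508341784, 'cx': 257.6154225662846, 'cy': 189.41025650511577, 'position': array([ 0.41361544, -0.06256311,  0.94221143]), 'attitude': array([-3.05951225, -0.02743983, -1.57316991])}
side {'fx': 380.2209962720616, 'fy': 380.2209962720616, 'cx': 256.08822877510687, 'cy': 193.39539783887452, 'position': array([0.15750766, 0.76752387, 0.57024721]), 'attitude': array([-2.10367869, -0.00277154, -2.76357014])}
{'fx': 276.2484043163913, 'fy': 276.2484043163913, 'cx': 256.0534313820664, 'cy': 193.23458998211495, 'position': array([ 0.12759973, -0.61776176,  0.37266679]), 'attitude': array([ 2.80896915e+00, -1.88747707e-03,  1.90832560e+00])} [ 0.20696198 -0.58917667  0.23032137] [ 3.13961331e+00 -9.84721283e-05 -2.80397035e+00] 0.0187
```

View pics/top0.png

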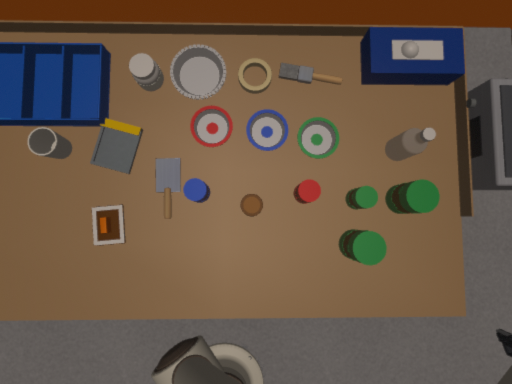

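View pics/side0.png

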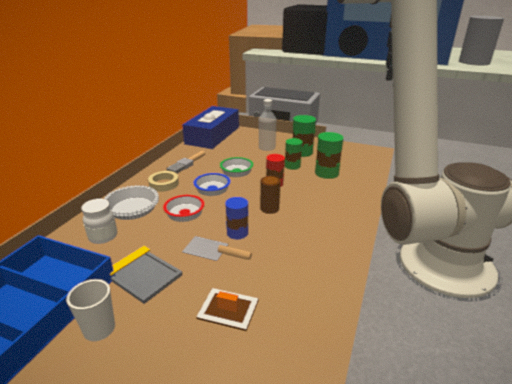

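The top view shows the small green glass at (366,197) with two larger look-alikes at (420,196) and (367,247). The blue glass is at (195,190), red at (309,191) and bare at (252,205). The dishes are red (212,127), blue (267,130) and green (318,138). The frame is at (117,147) with its lip at (122,127), and the pane is at (108,225). The side view agrees. Next are coarse positions, then wrist views.

```bash
cat > h.py <<'E'
from plant import ctrl
import numpy as np, cv2
from scipy.spatial.transform import Rotation as R
HSV={'red':[((0,150,70),(6,255,255)),((174,150,70),(180,255,255))],'green':[((50,120,50),(80,255,255))],
 'blue':[((110,130,70),(130,255,255))],'yellow':[((20,180,120),(32,255,255))],'orange':[((7,200,150),(16,255,255))],'white':[((0,0,150),(180,50,255))]}
def shot(n):
    m=ctrl.camera_model(n); return m,ctrl.get_image(n)
def ray(m,p):
    d=np.array([(p[0]-m['cx'])/m['fx'],(p[1]-m['cy'])/m['fy'],1.])
    d=R.from_euler('xyz',m['attitude']).apply(d); return m['position'],d/np.linalg.norm(d)
def plane(m,p,z):
    o,d=ray(m,p); return o+d*(z-o[2])/d[2]
def tri(*mp):
    A=np.zeros((3,3));b=np.zeros(3)
    for m,p in mp:
        o,d=ray(m,p);P=np.eye(3)-np.outer(d,d);A+=P;b+=P@o
    x=np.linalg.solve(A,b)
    return x,max(np.linalg.norm(np.cross(x-ray(m,p)[0],ray(m,p)[1])) for m,p in mp)
def proj(m,X):
    c=R.from_euler('xyz',m['attitude']).inv().apply(np.asarray(X)-m['position'])
    return np.array([m['fx']*c[0]/c[2]+m['cx'],m['fy']*c[1]/c[2]+m['cy']])
def mask(im,c):
    h=cv2.cvtColor(im,cv2.COLOR_BGR2HSV); k=0
    for a,b in HSV[c]: k=k|cv2.inRange(h,a,b)
    return k
def blobs(im,c,amin=25):
    n,_,s,ce=cv2.connectedComponentsWithStats(mask(im,c))
    return [(int(s[i,4]),ce[i].round(1),s[i,:4]) for i in range(1,n) if s[i,4]>=amin]
E
python3 - <<'E'
from h import *
m=ctrl.camera_model("top");im=cv2.imread("pics/top0.png")
for c in HSV:
    for a,ce,bb in blobs(im,c): print(c,a,ce,bb,'z0',plane(m,ce,0)[:2].round(3),'z90',plane(m,ce,.09)[:2].round(3))
E
```

```text
red 385 [210.8 125.6] [190 106  43  41] z0 [0.663 0.037] z90 [0.639 0.027]
red 86 [212.  127.8] [207 123  11  10] z0 [0.657 0.033] z90 [0.634 0.024]
red 445 [308.2 190.6] [295 179  26  24] z0 [ 0.488 -0.223] z90 [ 0.481 -0.208]
green 207 [318.9 135.8] [298 118  40  39] z0 [ 0.636 -0.254] z90 [ 0.615 -0.236]
green 73 [316.4 139.1] [312 135  10   9] z0 [ 0.627 -0.247] z90 [ 0.607 -0.23 ]
green 870 [421.9 195.9] [406 180  33  33] z0 [ 0.474 -0.529] z90 [ 0.468 -0.485]
green 362 [366.  196.6] [356 187  22  21] z0 [ 0.472 -0.378] z90 [ 0.466 -0.348]
green 876 [368.8 247.5] [353 231  33  34] z0 [ 0.337 -0.382] z90 [ 0.345 -0.351]
blue 3063 [416.1  50.4] [370  27  94  47] z0 [ 0.878 -0.529] z90 [ 0.834 -0.485]
blue 79 [46.  43.1] [10 43 71  2] z0 [0.887 0.482] z90 [0.842 0.43 ]
blue 56 [99.5 64.7] [95 51  7 28] z0 [0.829 0.337] z90 [0.789 0.299]
blue 267 [ 94.1 106.4] [83 80 18 41] z0 [0.713 0.347] z90 [0.685 0.308]
blue 268 [267.6 128.9] [247 110  41  40] z0 [ 0.654 -0.116] z90 [ 0.631 -0.111]
blue 81 [266.5 131.4] [262 127  10  10] z0 [ 0.648 -0.113] z90 [ 0.625 -0.108]
blue 379 [194.8 18
[... 384 characters left out ...]
11.7  47. ] [409  44   7   7] z0 [ 0.888 -0.517] z90 [ 0.842 -0.474]
white 423 [140.8  64.5] [129  54  24  22] z0 [0.83  0.227] z90 [0.79  0.199]
white 162 [204.1  87.9] [191  81  26  14] z0 [0.766 0.055] z90 [0.733 0.044]
white 549 [212.1 128. ] [197 114  30  29] z0 [0.656 0.033] z90 [0.633 0.024]
white 538 [266.5 131.6] [252 117  30  30] z0 [ 0.647 -0.113] z90 [ 0.625 -0.108]
white 497 [316.5 139. ] [303 125  28  29] z0 [ 0.627 -0.248] z90 [ 0.607 -0.23 ]
white 102 [429.  133.2] [424 128  11  12] z0 [ 0.645 -0.556] z90 [ 0.623 -0.509]
white 389 [107.5 224.9] [ 92 205  32  40] z0 [0.399 0.302] z90 [0.4   0.267]
white 289 [230.8 352.3] [212 346  38  18] z0 [ 0.074 -0.019] z90 [ 0.107 -0.023]
```

Run:
```python
from h import *
import pickle
V=[]
for i,p in enumerate([(.50,-.25,.30),(.50,-.02,.30),(.48,.22,.30)]):
    ctrl.move_to(p,[np.pi,0,np.pi]); ctrl.sleep(.2)
    v=shot("wrist"); V.append(v); cv2.imwrite(f"pics/w{i}.png",v[1]); print(ctrl.get_t(),v[0]['position'].round(3),ctrl.get_joint_pos())
pickle.dump(V,open("w.pkl","wb"))
cv2.imwrite("pics/wall.png",cv2.resize(np.vstack([np.hstack([V[0][1],V[1][1]]),np.hstack([V[2][1],V[2][1]*0])]),(800,600)))
for m,im in V:
  print('---')
  for c in('red','green','blue','yellow','orange'):
    for a,ce,bb in blobs(im,c,60): print(c,a,ce,bb,'z0',plane(m,ce,0)[:2].round(3),'z90',plane(m,ce,.09)[:2].round(3))
```

```text
2.0083 [ 0.415 -0.251  0.442] [-1.74938420e-01  2.31109474e-01 -3.99575796e-02  4.61325366e-05
 -1.30006224e+00 -1.39696254e+00]
3.175 [ 0.416 -0.021  0.442] [ 2.82956574e-01  1.26239016e-01 -1.70815657e-01  1.00987329e-04
 -1.27404831e+00 -1.85565614e+00]
4.375 [0.396 0.219 0.442] [ 7.35138958e-01  1.74990251e-01 -1.11075150e-01  1.09533132e-04
 -1.28452503e+00 -2.30787830e+00]
---
red 1456 [288.2 151.6] [266 130  44  44] z0 [ 0.497 -0.199] z90 [ 0.481 -0.21 ]
red 861 [423.4 244.8] [390 217  66  57] z0 [0.667 0.051] z90 [ 0.616 -0.01 ]
red 201 [415.8 239.7] [408 233  17  15] z0 [0.657 0.036] z90 [ 0.608 -0.023]
green 2794 [158.5  24.8] [130   0  76  69] z0 [ 0.319 -0.387] z90 [ 0.338 -0.36 ]
green 3471 [ 65.9 144.5] [ 33 110  68  68] z0 [ 0.485 -0.555] z90 [ 0.471 -0.493]
green 96 [168.2 140.7] [160 118  28  44] z0 [ 0.48  -0.391] z90 [ 0.467 -0.362]
blue 1080 [497.4 154.7] [480 133  32  42] z0 [0.503 0.139] z90 [0.485 0.059]
blue 673 [337.1 235.7] [307 212  64  57] z0 [ 0.649 -0.106] z90 [ 0.601 -0.136]
blue 203 [334.7 235.2] [327 228  17  15] z0 [ 0.648 -0.111] z90 [ 0.6   -0.139]
[... 1410 characters left out ...]
58]
red 157 [153.4 248.8] [147 243  16  14] z0 [0.656 0.031] z90 [0.603 0.069]
green 267 [  9.7 245.7] [  0 221  18  48] z0 [ 0.649 -0.229] z90 [ 0.597 -0.138]
blue 170 [155.1 167. ] [148 153  13  30] z0 [0.503 0.053] z90 [0.481 0.086]
blue 806 [ 64.7 249.8] [ 33 223  65  56] z0 [ 0.658 -0.131] z90 [ 0.604 -0.06 ]
blue 200 [ 72.9 245.1] [ 65 238  17  15] z0 [ 0.648 -0.114] z90 [ 0.597 -0.046]
blue 68 [451.3 251.7] [425 251  47   2] z0 [0.663 0.575] z90 [0.609 0.502]
blue 2453 [432.  285.1] [374 269 123  60] z0 [0.736 0.555] z90 [0.667 0.486]
blue 2190 [325.8 307.4] [307 270  44  78] z0 [0.788 0.355] z90 [0.708 0.328]
blue 269 [323.5 343.7] [312 338  26  17] z0 [0.882 0.358] z90 [0.783 0.33 ]
```

View pics/wall.png

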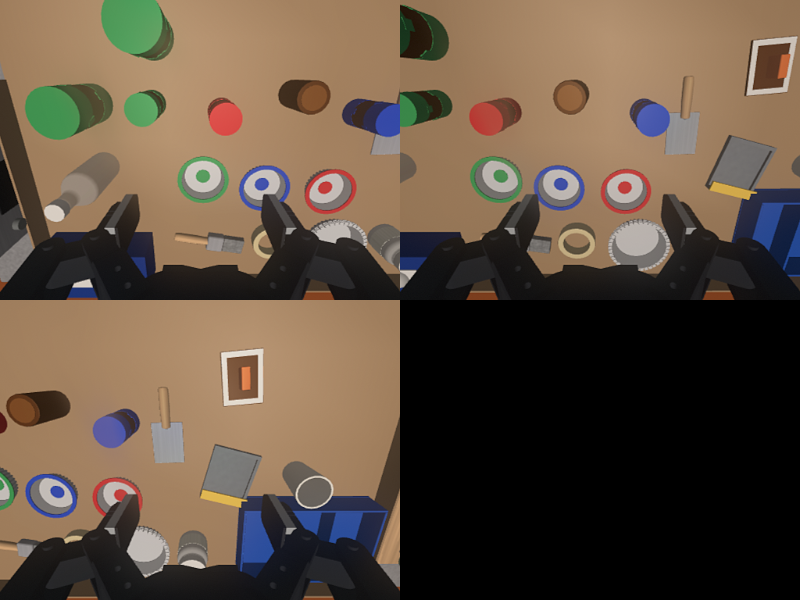

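The wrist views show all the targets. Three discs sit on the glasses' tops, the dishes lie at mid-height, the pane is near (310,98) of view 3 with its handle along its length, and the frame's lip is partly behind a finger. I'll now triangulate the glasses and dots and take closer views of the pane and frame.

```bash
cat >> h.py <<'E'
HUE={'red':((0,5),(175,180)),'green':((50,80),),'blue':((110,130),)}
def discs(im,c,smin=70,vmin=110,amin=60):
    h=cv2.cvtColor(im,cv2.COLOR_BGR2HSV);k=np.zeros(h.shape[:2],np.uint8)
    for a,b in HUE[c]: k|=cv2.inRange(h,(a,smin,vmin),(b,255,255))
    k=cv2.morphologyEx(k,cv2.MORPH_OPEN,np.ones((3,3)))
    out=[]
    for q in cv2.findContours(k,cv2.RETR_EXTERNAL,cv2.CHAIN_APPROX_NONE)[0]:
        if cv2.contourArea(q)>=amin:
            e=cv2.fitEllipse(q); out.append((np.array(e[0]),max(e[1]),min(e[1])))
    return out
E
python3 - <<'E'
from h import *
import pickle
V=pickle.load(open("w.pkl","rb")); T=(ctrl.camera_model("top"),cv2.imread("pics/top0.png"))
def near(v,c,X,sv=None):
    d=discs(v[1],c,*(sv or (70,110))); t=proj(v[0],X)
    return min(d,key=lambda e:np.linalg.norm(e[0]-t)) if d else None
for c,X in dict(green=(.467,-.348,.09),blue=(.484,.065,.09),red=(.481,-.209,.09)).items():
    obs=[]
    for n,v in zip("T012",[T]+V):
        e=near(v,c,X)
        if e and np.linalg.norm(e[0]-proj(v[0],X))<12 and e[2]/e[1]>.85:
            print(c,n,e[0].round(1),np.round(e[1:],1),plane(v[0],e[0],.09).round(4)); obs.append((v[0],e[0]))
    if len(obs)>1: print(c,'TRI',*tri(*obs))
dots=dict(red=[T[0],(212,127.8),V[0][0],(415.8,239.7),V[1][0],(287.3,239.6)],blue=[T[0],(266.5,131.4),V[0][0],(334.7,235.2),V[1][0],(205.5,235.1),V[2][0],(72.9,245.1)],green=[T[0],(316.4,139.1),V[1][0],(126.6,225.9)])
for c,o in dots.items(): print('dot',c,*tri(*zip(o[::2],o[1::2])))
W=[]
for p in [(.70,.27,.25),(.60,.20,.25),(.50,.36,.20),(.49,.22,.20)]:
    ctrl.move_to(p,[np.pi,0,np.pi]); ctrl.sleep(.2); W.append(shot("wrist"))
pickle.dump(W,open("w2.pkl","wb"));print(ctrl.get_t())
cv2.imwrite("pics/wall2.png",cv2.resize(np.vstack([np.hstack([W[0][1],W[1][1]]),np.hstack([W[2][1],W[3][1]])]),(800,600)))
E
```

```text
green T [366.6 196.4] [21.4 20.4] [ 0.4666 -0.3492  0.09  ]
green 0 [180.1 140.1] [44.1 40.7] [ 0.4658 -0.3471  0.09  ]
green TRI [ 0.46561999 -0.34639291  0.09586608] 0.0010318104446361105
blue T [194.5 189.1] [21.8 21.7] [0.4845 0.0647 0.09  ]
blue 1 [323.7 153.4] [43.2 40.2] [0.4836 0.0653 0.09  ]
blue 2 [139.6 168.7] [43.2 37.7] [0.4836 0.0657 0.09  ]
blue TRI [0.48413154 0.0651949  0.0887819 ] 0.0005657085090238265
red T [309.  190.2] [22.1 21.7] [ 0.4817 -0.2097  0.09  ]
red 0 [288.5 151.8] [42.5 41.5] [ 0.4809 -0.2095  0.09  ]
red TRI [ 0.48131307 -0.20960509  0.08999167] 0.0003824600927143255
dot red [0.65546938 0.03350079 0.00307815] 0.000729940398111811
dot blue [ 0.64644769 -0.1120915   0.00268755] 0.0008078036812773956
dot green [ 0.6248963  -0.24570349  0.00922473] 0.00016481447337280016
8.2667
```

View pics/wall2.png

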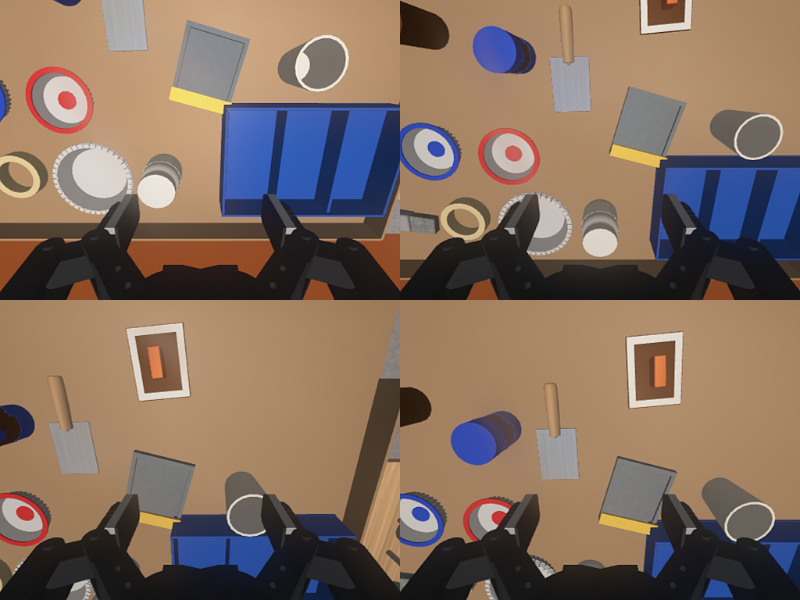

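These four views show the frame clear of the fingers in the first two (image 1 at about (270,85) full-res, lip at its lower edge, blue tray beyond). The pane is clear in the lower two, at about (203,77) and (326,90). I'll crop these enlarged to get the corners.

Run:
```python
from h import *
import pickle
W=pickle.load(open("w2.pkl","rb"))
C=[(0,205,15),(1,260,100),(2,150,20),(3,275,30)]
print([ (w[0]['position'].round(3)) for w in W])
t=[]
for i,x,y in C:
    t.append(cv2.resize(W[i][1][y:y+120,x:x+120],(400,300) if 0 else (300,300),interpolation=cv2.INTER_CUBIC))
cv2.imwrite("pics/crop.png",np.vstack([np.hstack(t[:2]),np.hstack(t[2:])]))
for i in(2,3):
    im=W[i][1]; k=mask(im,'white'); k=cv2.inRange(cv2.cvtColor(im,cv2.COLOR_BGR2HSV),(0,0,140),(180,70,255))
    for q in cv2.findContours(k,cv2.RETR_EXTERNAL,cv2.CHAIN_APPROX_NONE)[0]:
        if cv2.contourArea(q)>2500: 
            c=cv2.approxPolyDP(q,6,True)[:,0]; print(i,'pane',cv2.contourArea(q),c.tolist(),[plane(W[i][0],p,.006)[:2].round(4).tolist() for p in c])
for i in(0,1):
    k=cv2.inRange(cv2.cvtColor(W[i][1],cv2.COLOR_BGR2HSV),(20,140,90),(33,255,255))
    q=max(cv2.findContours(k,cv2.RETR_EXTERNAL,cv2.CHAIN_APPROX_NONE)[0],key=cv2.contourArea)
    c=cv2.boxPoints(cv2.minAreaRect(q)); print(i,'lip',cv2.contourArea(q),cv2.approxPolyDP(q,3,True)[:,0].tolist(),c.round(1).tolist())
```

```text
[array([0.615, 0.27 , 0.394]), array([0.516, 0.2  , 0.392]), array([0.417, 0.359, 0.343]), array([0.406, 0.22 , 0.342])]
2 pane 2945.5 [[112, 156], [93, 157], [86, 169], [62, 158], [79, 222], [125, 221]] [[0.4845, 0.1811], [0.4857, 0.1574], [0.5008, 0.1457], [0.4868, 0.1189], [0.5736, 0.1215], [0.5723, 0.1833]]
2 pane 6400.0 [[233, 29], [161, 37], [178, 128], [242, 122]] [[0.3475, 0.3343], [0.3549, 0.2564], [0.4509, 0.2656], [0.4441, 0.3421]]
3 pane 2935.0 [[224, 165], [205, 165], [200, 176], [173, 166], [181, 229], [228, 228]] [[0.4851, 0.1805], [0.4851, 0.1569], [0.4993, 0.1497], [0.4864, 0.1169], [0.5734, 0.1192], [0.5718, 0.1826]]
3 pane 6214.0 [[360, 40], [290, 48], [293, 137], [358, 132]] [[0.347, 0.3326], [0.3548, 0.2572], [0.4506, 0.2648], [0.4447, 0.3423]]
0 lip 297.0 [[220, 111], [218, 127], [274, 141], [237, 129], [230, 116], [272, 125]] [[215.6999969482422, 126.4000015258789], [220.0, 110.4000015258789], [278.0, 125.80000305175781], [273.79998779296875, 141.8000030517578]]
1 lip 923.5 [[270, 199], [330, 214], [332, 205], [341, 203], [273, 184]] [[267.8999938964844, 198.5], [271.6000061035156, 183.60000610351562], [341.5, 201.10000610351562], [337.79998779296875, 215.89999389648438]]
```

View pics/crop.png

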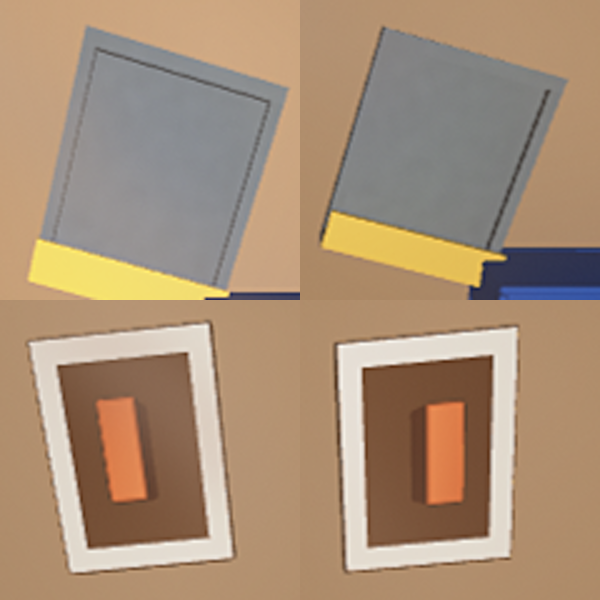

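Crop corners (full-res): frame in view 1 has ridge corners (240,26) and (320,51), with the lip's free edge from (220,111) to (297,132). In view 2 the ridge corners are (293,111) and (366,131), with the lip edge from (272,185) to (342,203). The pane quads are clean.

Run:
```python
from h import *
import pickle
W=pickle.load(open("w2.pkl","rb")); a,b,c,d=[w[0] for w in W]
P=[((240.2,25.8),(293.2,110.8),(-.062,-.052),.012),((320.2,50.6),(366.4,131.2),(-.062,.052),.012),
   ((220.2,111),(272.4,184.8),(.04,-.052),.023),((296.6,131.8),(342,203.2),(.04,.052),.023),((216.2,127.8),(268.4,199.2),(.062,-.052),.023)]
def fit(pts,loc):
    pts,loc=np.array(pts),np.array(loc);p0,l0=pts.mean(0),loc.mean(0);p,l=pts-p0,loc-l0
    y=np.arctan2((l[:,0]*p[:,1]-l[:,1]*p[:,0]).sum(),(l*p).sum()); r=np.array([[np.cos(y),-np.sin(y)],[np.sin(y),np.cos(y)]])
    return (p0-r@l0).round(4),round(y,4),((p-l@r.T)*1e3).round(1).tolist()
for p,q,l,z in P: print(*tri((a,p),(b,q)))
print(fit([plane(a,p,z)[:2] for p,q,l,z in P],[l for *_,l,z in P]))
print(fit([plane(b,q,z)[:2] for p,q,l,z in P],[l for *_,l,z in P]))
Q=[((233,29),(360,40),(-.05,.04)),((161,37),(290,48),(-.05,-.04)),((178,128),(293,137),(.05,-.04)),((242,122),(358,132),(.05,.04))]
for p,q,l in Q: print(*tri((c,p),(d,q)))
print(fit([plane(c,p,.006)[:2] for p,q,l in Q],[l for *_,l in Q])); print(fit([plane(d,q,.006)[:2] for p,q,l in Q],[l for *_,l in Q]))
o=[max(cv2.findContours(cv2.inRange(cv2.cvtColor(w[1],cv2.COLOR_BGR2HSV),(3,150,180),(14,255,255))[:150],0,1)[0],key=cv2.contourArea) for w in W[2:]]
r=[cv2.minAreaRect(x) for x in o];print(r); print('handle',*tri((c,r[0][0]),(d,r[1][0])),plane(c,r[0][0],.038),plane(d,r[1][0],.038))
for n,yaw in(('pane',.09),('paneflip',.09-np.pi)):
    print(n,ctrl.inverse_kinematics([.4,.3,.02],[np.pi,0,yaw]))
for yaw in (-.24,-.24+np.pi):
    o=(R.from_euler('z',yaw if yaw<0 else yaw-np.pi)*R.from_euler('y',.244)*R.from_euler('z',0 if yaw<0 else np.pi)*R.from_euler('x',np.pi)).as_euler('xyz')
    print(ctrl.inverse_kinematics([.61,.28,.05],o))
```

```text
[0.53249571 0.25022107 0.00677859] 0.000506393305070296
[0.55948834 0.35080976 0.00757043] 6.316818825603893e-05
[0.63203138 0.22336673 0.02032134] 0.00023855078452517881
[0.65823942 0.32321854 0.02394968] 0.00048597141777152893
[0.65299555 0.21772055 0.02256269] 4.217484439551763e-05
(array([0.6065, 0.2842]), np.float64(-0.2626), [[0.2, 0.8], [0.1, -0.7], [0.2, 0.3], [-0.5, -0.3], [0.1, -0.1]])
(array([0.6061, 0.2834]), np.float64(-0.2585), [[-0.3, 0.2], [-0.5, -0.4], [-0.1, 0.1], [0.8, -0.3], [0.1, 0.5]])
[0.34639459 0.3339862  0.00165923] 0.0001728836990944801
[0.35515909 0.25701818 0.00804459] 7.413078693959913e-05
[0.4510227  0.26505093 0.00388743] 0.00010896355260645777
[0.4443558  0.34208405 0.00650169] 0.00024778593159574877
(array([0.3993, 0.2996]), np.float64(0.0894), [[1.5, -0.7], [1.7, 1.1], [-1.8, 1.4], [-1.4, -1.8]])
(array([0.3993, 0.2992]), np.float64(0.0892), [[1.1, -2.0], [1.8, 2.3], [-2.0, 1.0], [-0.8, -1.3]])
[((198.45375061035156, 79.19941711425781), (40.82735824584961, 13.761175155639648), 81.25383758544922), ((332.5, 90.5), (39.0, 13.0), 90.0)]
handle [0.39886478 0.29965854 0.03631147] 4.394598039352796e-06 [0.3989679  0.29998344 0.038     ] [0.39889976 0.2992213  0.038     ]
pane [ 9.68808426e-01  4.44319464e-01 -5.47040291e-01  4.44089210e-16
 -5.79436572e-01  6.91987901e-01]
paneflip [ 9.68808426e-01  4.44319464e-01 -5.47040291e-01 -4.44089210e-16
 -5.79436572e-01 -2.44960475e+00]
[ 0.58586137  0.71374214  0.15736792 -0.19263328 -1.18813311  0.83263834]
[ 0.58586137  0.71374214  0.15736792 -0.19263328 -1.18813311 -2.30895431]
```

Everything checks out: the glass tops are at about 90 mm (green 96, from two views), handle top 36 mm, lip about 22 mm, and fits are within 1–2 mm. Starting with the blue glass.

```bash
cat >> h.py <<'E'
DN=[np.pi,0,np.pi]
def glass(src,dst,zg=.048):
    (x,y),(u,v)=src,dst
    ctrl.gripper_to(.085)
    ctrl.move_to([x,y,.20],DN); ctrl.line_to([x,y,zg],.15)
    ctrl.gripper_to(.04,50); print('gap',ctrl.get_finger_gap(),'grip',ctrl.get_grip_force())
    f0=ctrl.get_ft_force()
    ctrl.line_to([x,y,.19],.12); print('weight',ctrl.get_ft_force()-f0)
    ctrl.line_to([u,v,.19],.25); ctrl.line_to([u,v,zg+.02],.12); ctrl.sleep(.2)
    f1=ctrl.get_ft_force()
    ctrl.line_to([u,v,zg+.0035],.03); ctrl.sleep(.3)
    z=zg+.0035
    while ctrl.get_ft_force()[2]-f1[2]<1.5 and z>zg+.001:
        z-=.0005; ctrl.line_to([u,v,z],.02)
    print('placed z off',z-zg,'dF',ctrl.get_ft_force()-f1)
    ctrl.gripper_to(.075); ctrl.sleep(.2); ctrl.line_to([u,v,.20],.15); print('t',ctrl.get_t())
E
python3 - <<'E'
from h import *
glass((.484,.065),(.6465,-.112))
cv2.imwrite("pics/b1.png",ctrl.get_image("side"))
E
```

```text
gap 0.05299548055016499 grip 51.94022476673126
weight [ 2.07960276 -0.44573257 -7.32306126]
placed z off 0.003500000000000003 dF [-2.86856063  0.9814648   6.48002151]
t 17.2167
```

View pics/b1.png

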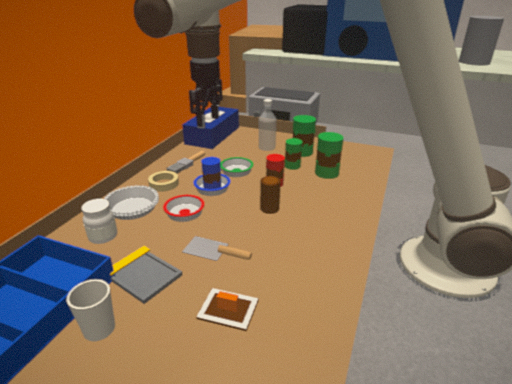

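The blue glass stands upright in its dish at (211,172) and nothing else has moved. Red and green next.

Run:
```python
from h import *
glass((.481,-.2096),(.6555,.0335))
glass((.466,-.347),(.626,-.248))
ctrl.move_to([.45,.2,.30],DN); ctrl.sleep(.3)
T=shot("top"); cv2.imwrite("pics/t2.png",T[1])
for c in('red','green','blue'):
    for e in discs(T[1],c): print(c,e[0].round(1),np.round(e[1:],1),plane(T[0],e[0],.093)[:2].round(3))
```

```text
gap 0.05317793114581117 grip 52.1623295545578
weight [-0.34488065 -1.21241034 -7.74799783]
placed z off 0.003500000000000003 dF [-2.86055343  0.46289272  8.46856591]
t 26.6333
gap 0.053236235197950975 grip 52.724207639694214
weight [ 0.26386816 -2.81449782 -8.28947625]
placed z off 0.003500000000000003 dF [-3.0752679   2.22385693  7.99953713]
t 36.325
red [211.1 125.9] [41.6 40.4] [0.638 0.026]
green [369.3 247.7] [33.1 31.8] [ 0.344 -0.351]
green [416.9 196.5] [31.4 17.1] [ 0.466 -0.471]
green [316.4 138.5] [37.5 34.2] [ 0.607 -0.229]
green [325.6 131.1] [29.8 20.1] [ 0.626 -0.252]
blue [266.9 129.6] [41.  39.9] [ 0.629 -0.109]
```

View pics/t2.png

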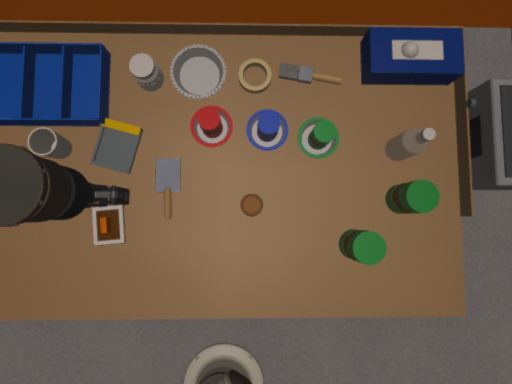

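All three glasses stand in their dishes, with tops near (209,119), (268,124) and (326,131). The bare glass is still at (252,205). Next, grasp the pane and tilt it in the air, with a wrist and side check.

```bash
cat >> h.py <<'E'
ZG=.011
FR=np.array([.6063,.2838,0]);FY=-.2605
def ptool(L,h,deg,y=0.):
    t=np.radians(deg); Rf=R.from_euler('z',FY); Rp=Rf*R.from_euler('y',t)
    c=FR+Rf.apply([L-.05*np.cos(t),y,.006+h+.05*np.sin(t)])
    return c+Rp.apply([0,0,ZG]),(Rp*R.from_euler('z',np.pi)*R.from_euler('x',np.pi)).as_euler('xyz')
def pgo(L,h,deg,feed=.05,y=0.):
    p,o=ptool(L,h,deg,y); ctrl.line_to(p,feed,ori=o)
E
python3 - <<'E'
from h import *
ctrl.gripper_to(.045)
o=[np.pi,0,np.pi+.089]
ctrl.move_to([.3993,.2994,.12],o); ctrl.line_to([.3993,.2994,ZG],.1)
ctrl.gripper_to(.005,80); print('gap',ctrl.get_finger_gap(),ctrl.get_grip_force())
f0=ctrl.get_ft_force(); ctrl.line_to([.3993,.2994,.14],.1); ctrl.sleep(.2); print('w',ctrl.get_ft_force()-f0)
pgo(.034,.07,14,.12); ctrl.sleep(.3); print(ctrl.get_t(),ctrl.get_joint_pos().round(2))
w=ctrl.get_image("wrist"); s=ctrl.get_image("side")
cv2.imwrite("pics/p1.png",np.hstack([cv2.resize(w,(400,300)),cv2.resize(s[150:342,20:276],(400,300))]))
E
```

```text
gap 0.014545352401316028 79.20555353164673
w [ 1.29969048  0.57411748 -7.94068968]
45.1 [ 0.6   0.65  0.16 -0.2  -1.25 -2.36]
```

View pics/p1.png

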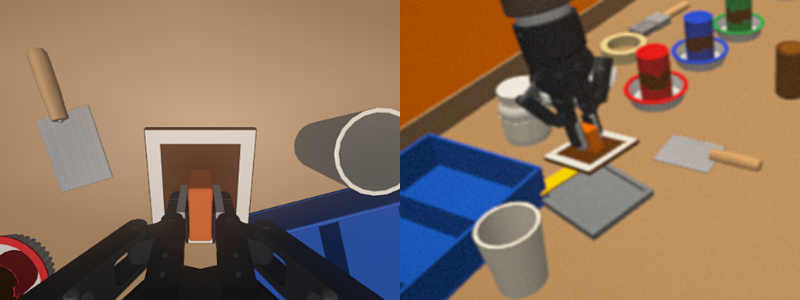

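The pane is held square in the gripper. Its raised edge corners are at about (186,164) and (327,164) in full-res wrist pixels. I'll compare those with the projection I expect before inserting.

Run:
```python
from h import *
p,o=ctrl.get_eef_pos(),R.from_euler('xyz',ctrl.get_tool_rot()); m,im=shot("wrist")
print(p-ptool(.034,.07,14)[0])
Rp=o*R.from_euler('x',np.pi)*R.from_euler('z',np.pi)
for q in[(-.05,-.04,.006),(-.05,.04,.006)]: print(proj(m,p+Rp.apply(np.array(q)-[0,0,ZG])))
k=cv2.inRange(cv2.cvtColor(im,cv2.COLOR_BGR2HSV),(0,0,140),(180,70,255)); k[:,:170]=0;k[:,345:]=0;k[200:]=0
q=max(cv2.findContours(k,0,1)[0],key=cv2.contourArea)[:,0]
print('L',q[np.argmin(q@[1,1])],'R',q[np.argmax(q@[1,-1])])
# sensitivity: 3 mm along x
print(proj(m,p+Rp.apply(np.array((-.053,-.04,.006))-[0,0,ZG])),proj(m,p+Rp.apply(np.array((-.05,-.04,.009))-[0,0,ZG])))
```

```text
[-1.23708921e-04  9.83103316e-05  1.38931736e-04]
[183.21994629 163.98151326]
[330.08379318 163.96540969]
L [186 166] R [327 167]
[182.74117544 158.55125449] [181.81902941 165.25402828]
```

The grip offset is about 1 mm, so I'm inserting with force monitoring.

Run:
```python
from h import *
f0=ctrl.get_ft_force(); df=lambda:(ctrl.get_ft_force()-f0).round(1)
pgo(.034,.015,14,.06); pgo(.034,.0025,14,.02); ctrl.sleep(.2); print('down',df())
for L in(.038,.042,.046,.0495):
    pgo(L,.0022,14,.02); ctrl.sleep(.1); d=df(); print(L,d)
    if np.linalg.norm(d)>15: break
print(ctrl.get_t())
w=ctrl.get_image("wrist"); s=ctrl.get_image("side")
cv2.imwrite("pics/p2.png",np.hstack([cv2.resize(w,(400,300)),cv2.resize(s[200:320,80:240],(400,300),interpolation=cv2.INTER_CUBIC)]))
```

```text
down [-0.5  0.6  1.7]
0.038 [-0.4  0.4  1. ]
0.042 [-0.4  1.2  2.1]
0.046 [-0.8 -2.   1.6]
0.0495 [-0.9 -2.3  0.5]
49.0667
```

View pics/p2.png

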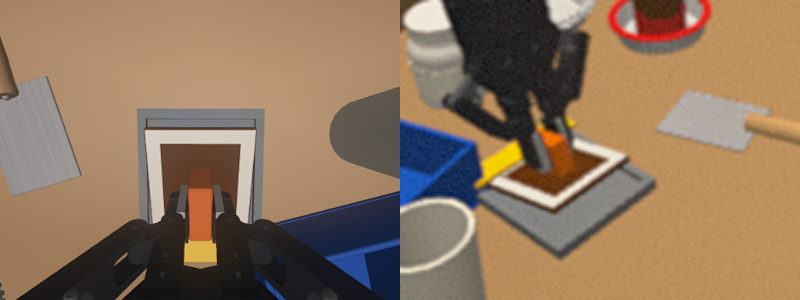

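The low end is under the yellow lip, and the raised end is inside the far ridge and centred across the pocket. No contact force so far. Now I'll lower the raised end.

Run:
```python
from h import *
f0=ctrl.get_ft_force(); df=lambda:(ctrl.get_ft_force()-f0).round(1)
ok=1
for a in(12,10,8,6,4,3,2,1,0):
    pgo(.0495,.0008+.0014*a/14,a,.02); ctrl.sleep(.1); d=df(); print(a,d)
    if np.linalg.norm(d)>18: ok=0;break
if ok:
    h=.0008
    while df()[2]<4 and h>-.001: h-=.0004; pgo(.0495,h,0,.01); ctrl.sleep(.1)
    print('h',h,df())
    ctrl.gripper_to(.04); ctrl.sleep(.3)
    p,o=ptool(.0495,.10,0); ctrl.line_to(p,.1)
    print(ctrl.get_t())
    ctrl.move_to([.45,.2,.30],DN); ctrl.sleep(.2)
w=ctrl.get_image("wrist"); cv2.imwrite("pics/p3w.png",w); s=ctrl.get_image("side")
cv2.imwrite("pics/p3.png",np.hstack([cv2.resize(w,(400,300)),cv2.resize(s[200:320,80:240],(400,300),interpolation=cv2.INTER_CUBIC)]))
```

```text
12 [-1.2  0.2 -0.6]
10 [-1.6 -1.3  0.3]
8 [-2.  -0.5 -0.7]
6 [-0.5 -0.6 -0.6]
4 [-1.7 -0.8 -0.3]
3 [ 0.5 -0.9 -0.7]
2 [ 0.5 -2.6 -0.5]
1 [-1.  -2.2 -0.1]
0 [-1.8 -0.8  1.1]
h -0.0004 [-3.  -2.3  5.4]
55.1833
```

View pics/p3.png

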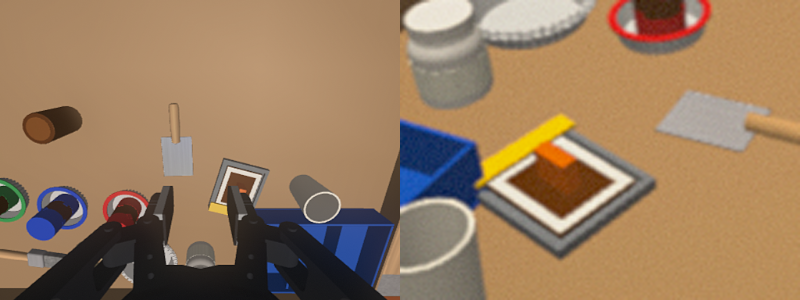

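The pane lies flat in the frame with one end under the lip. As a last numeric check I'll measure the handle and glass positions against the frame and dishes.

Run:
```python
from h import *
ctrl.move_to([.70,.25,.25],DN); ctrl.sleep(.3); m,im=shot("wrist")
k=cv2.inRange(cv2.cvtColor(im,cv2.COLOR_BGR2HSV),(3,150,150),(16,255,255)); k[180:]=0
q=max(cv2.findContours(k,0,1)[0],key=cv2.contourArea); c=cv2.minAreaRect(q)[0]
print('pane in frame',R.from_euler('z',-FY).apply(plane(m,c,.044)-[*FR[:2],0]),cv2.contourArea(q))
D=dict(red=(.6555,.0335),blue=(.6465,-.112),green=(.626,-.248))
for n,p in(('a',(.74,-.04,.27)),('b',(.70,-.21,.27))):
    ctrl.move_to(p,DN); ctrl.sleep(.3); m,im=shot("wrist"); cv2.imwrite(f"pics/f{n}.png",im)
    for c,d in D.items():
        t=proj(m,[*d,.093])
        for e in discs(im,c,100,110,300):
            if np.linalg.norm(e[0]-t)<40: print(n,c,e[0].round(1),np.round(e[1:],1),'err',(plane(m,e[0],.093)[:2]-d).round(4))
T=shot("top")
for nm,im in(('0',cv2.imread("pics/top0.png")),('1',T[1])):
    k=cv2.inRange(cv2.cvtColor(im,cv2.COLOR_BGR2HSV),(5,120,40),(18,255,130))[185:225,232:272]
    print(nm,cv2.moments(k,True)['m00'],[cv2.moments(k,True)[x]/cv2.moments(k,True)['m00'] for x in('m10','m01')])
print(ctrl.get_t())
```

```text
pane in frame [-0.00071113 -0.00079571  0.044     ] 420.0
a red [311.4  95.6] [88.6 81.2] err [-0.002  -0.0125]
a blue [200.7  88. ] [89.5 80.9] err [-0.0005  0.0129]
a green [88.  67.8] [103.6  76.3] err [0.0001 0.031 ]
b red [440.3 127.8] [99.8 78.8] err [-0.0076 -0.0345]
b blue [327.9 119.5] [84.5 77.2] err [-0.0075 -0.0168]
b green [218.3 110.4] [52.1 36.9] err [ 0.0035 -0.0032]
b green [228.6 104.6] [79.8 75.1] err [-0.0026  0.0084]
0 393.0 [19.33587786259542, 19.498727735368956]Traceback (most recent call last):
  File "<stdin>", line 16, in <module>
ZeroDivisionError: float division by zero
```

View pics/fa.png

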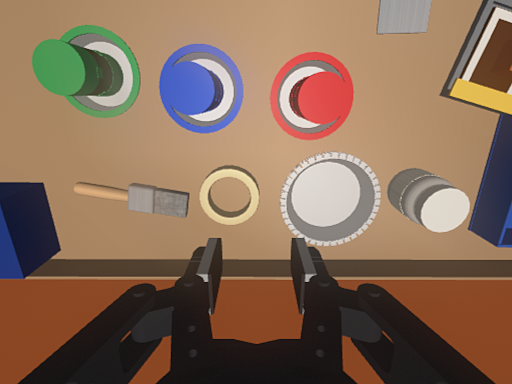

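The view shows the glasses standing upright in their dishes, with tops near red (326,97), blue (193,89) and green (60,67). My automatic fit had picked up the dish rims instead, so I'll recheck with these disc centres. The arm blocked the bare glass in that top picture.

Run:
```python
from h import *
m=ctrl.camera_model("wrist")  # now at 'b'; shift to pose a
ctrl.move_to([.74,-.04,.27],DN); ctrl.sleep(.3); m=ctrl.camera_model("wrist")
for c,d,p in(('red',(.6555,.0335),(326,97)),('blue',(.6465,-.112),(193,89)),('green',(.626,-.248),(60,67))): print(c,(plane(m,p,.093)[:2]-d).round(4))
ctrl.move_to([.3,.45,.35],DN); ctrl.sleep(.3)
for im in(cv2.imread("pics/top0.png"),ctrl.get_image("top")):
    k=cv2.inRange(cv2.cvtColor(im,cv2.COLOR_BGR2HSV),(5,120,40),(18,255,130))[185:225,232:272]; M=cv2.moments(k,True); print(M['m00'],M['m10']/max(M['m00'],1),M['m01']/max(M['m00'],1))
print(ctrl.get_t())
```

```text
red [-0.0005  0.0013]
blue [0.0001 0.0021]
green [-0.0015 -0.0008]
393.0 19.33587786259542 19.498727735368956
394.0 19.304568527918782 19.4746192893401
64.2
```

```bash
python3 -c "
from plant import ctrl
print(ctrl.close_job())"
```

```text
the job is handed in; nothing more can be done
None
```

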